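# Fetch the serving tongs from behind the tea caddies

## Task

Lift the red caddy, the grey caddy and the upturned jug out of the way and stand them side by side on the wooden tray, then fetch the tongs lying behind them and lay them lengthwise along the middle of the white tongs rest. After that put the station back as it was, lids at the end towards the robot: the grey caddy in the middle of the teal mat and lined up with it, the red caddy squarely on top of it, and the jug, still upside down, in the middle of the cork coaster. Keep the caddies and the jug upright as you carry them, set everything down without dropping it, and leave the utensil pot and the biscuit jar where they are.

Things in the scene. Friction and masses are not known exactly. Their poses are not given: they have to be found in the camera images.
- red_center (a point): Red plastic tea caddy, open box 110 (x) x 62 (y) x 64 mm tall, 0.2 kg; grip it across the 62 mm. Point: its centre, 32 mm above its underside, z up. Lid on a stiff hinge at its -x end stands open, leaning outwards up to 65 mm beyond that end and 125 mm above the rim. A foot below drops 4 mm into the lower caddy's mouth with 6 mm play all round: stacked, the centres are 60 mm apart.
- grey_center (a point): Grey plastic tea caddy, same size, weight, foot and filling (below the rim); its end-hinged lid leans out further, up to 130 mm beyond its -x end. Point: its centre, 32 mm above its underside, z up. At the start it stands on the teal mat with the red caddy on top of it, lids at the same end, nearest the robot.
- jug_center (a point): Clear glass milk jug standing upside down on its rim, closed foot on top: straight round body 66 mm across, 90 mm tall, 0.22 kg. Point: centre of the body, 45 mm above the rim it stands on, z up. Its handle, a 9 mm bar, reaches 61 mm from the axis towards +x; a small lip is low down at -x.
- tongs_center (a point): Stainless serving tongs, locked shut (rigid), lying flat, 205 mm long along their y (hinge end with wire ring at -y), 16 mm tall, 31 mm wide at the middle, up to 38 mm at the heads, 0.11 kg. Point: mid-length, 8 mm above what they lie on, z up. At the start on the worktop, about 18 mm behind the caddies as seen from the robot.
- mat: Teal rubber mat, 140 (x) x 86 (y) x 3 mm, fixed: home of the grey caddy, whose length lies along the mat's x. Origin: centre of its underside.
- coaster: Round cork coaster, 92 mm across, 3 mm thick, fixed: home of the jug. Origin: centre of its underside.
- tray: Wooden tray, fixed, 210 (x) x 310 (y) mm; floor 6 mm above the worktop, 190 x 290 mm inside a rim 14 mm above the worktop. Both caddies and the jug fit in a row along its y with middles 98 mm apart. Origin: centre of its underside, on the worktop.
- rest: White ceramic tongs rest, fixed, a flat plate 70 (x) x 225 (y) x 8 mm with a thin blue line near each end; the tongs lie along its y. Origin: centre of its underside, on the worktop.
- pot: Bystander: blue ceramic utensil pot, 104 mm across, 140 mm tall, spoons standing in it up to 270 mm. Loose. Origin: centre of its underside.
- jar: Bystander: white ceramic biscuit jar with wooden lid, 96 mm across, 140 mm tall. Loose. Origin: centre of its underside.
Mind the look-alikes: they are no part of the job. Of the things shaped like the part that bears jug_center, the clear glass one is meant.

How it is judged:
By the outcome, as a careful person would: the job done as asked, in the order asked, and still so for the second after the job is handed in, with the robot touching nothing.
It also fails if it takes over 138 s, if anything falls off the work surface, if the arm or the gripper's body presses on something with over 40 N, if the wrist force passes 120 N, or if a joint passes its speed limit or range.

## Robot

A 6-joint arm with a two-finger parallel gripper is mounted at the origin on the work surface. World frame = base frame: x ahead of the robot, y to its left, z up, the work surface at z = 0. Lengths are in m, angles in degrees, forces in N, time in s.
With the tool pointing down it reaches from about 0.35 to 0.975 m from the base axis. Payload 17.4 kg.
Tool frame: the origin (TCP) lies on the front face of the gripper's body, between the roots of the fingers; the fingertips stand 73 mm ahead of it and the grasp point (between the pads) lies 54 mm ahead of it; z points along the fingers, y is the line along which they close (so a half turn about z gives the same grasp; the last joint's range is limited). The gripper opens to 85 mm and grips with 20 to 120 N. Pads are 22 mm wide; open, the fingers measure 114 mm over their backs; the gripper's body (76 mm by 85 mm) begins 54 mm behind the grasp point. The pads swing forward as they close: fully open they stand 13 mm farther back than shut.
Start: joints at [64.297, 6.646, 82.598, -0, 90.757, -2.166], TCP at [0.27, 0.619, 0.304] pointing down, gripper open.
Joint ranges: [-162.19, 162.19], [-47.58, 125.68], [4.15, 143.07], [-65.23, 245.23], [0.69, 171.88], [-170.13, 170.13]. Speed limits (degrees/s): [108.29, 108.29, 127.2, 180, 180, 180].

## Interface

Orientations are given as [roll, pitch, yaw] about the fixed x, y, z axes, in that order (R = Rz(yaw) Ry(pitch) Rx(roll)).
In Python, from station import arm gives the robot as it stands. The module is installed in compiled form; this text tells all that it offers.
- The arm moves only by the tool step_arm, never from a script. Its argument "steps" is text: rows parted by semicolons, each of 4 numbers parted by spaces: the shift along the tool's x, y, z normalised to -1 to 1, where 1 is 30 mm, then the turn about the tool's z normalised to -1 to 1, where 1 is 0.08 rad. In form: x y z spin; .... A call has 1 to 20 rows; each row shifts and turns the commanded pose from where the row before left it, along the tool's axes as they then stand; what a row does not reach is not made up. A row lasts 1/8 s, in which the tool goes at most 62.5 mm and 10.7 degrees, less where a joint would pass 70% of its speed; a pose out of reach is approached as far as the arm can. A call with a number of a shift or a turn outside -1 to 1 is refused whole. A call with a gripper value outside its range is refused whole. "hand" is the gripper command: -1 is fully open, 1 is shut, values between are in proportion, set as the call begins (left out, the last holds). The fingers move at their own pace and stop on an object; "grip_force" is the grip in N (left out, the last holds). Time passes only in rows, so rows that do not move let the fingers close. It gives the time, the measured TCP pose, the force, the opening and the grip force at its end, in the units of the state.
- arm.read_state(): the state, without advancing time (a new reading comes with each control period).
- arm.get_image(name): name is "side" or "top"; returns the picture (384x512x3 uint8, red, green, blue); there is no depth.
- arm.camera_info(name): a dict with "fx", "fy", "cx", "cy" (pixels), "dist" ([k1, k2, p1, p2, k3] as OpenCV has them; the pictures are not rectified), "pose" (4x4, takes a point from camera to world coordinates). Camera axes: x right, y down, z forward; pixel columns grow to the right and rows downward; lengths in m; the calibration is good to about 2 mm. A picture is of the moment at which its call begins. camera_info takes no time and is no camera call.
- arm.hand_in(): hands the job in; it is judged then, once.
The state is a dict: "clock": time; "qpos": joint angles; "qvel": joint speeds; "joint_torque": joint torques, N m; "position": TCP position; "tcp_rot": TCP orientation; "wrist_force": force on the tool from outside, world axes, zero at the start; "wrist_torque": the same for the moment, N m; "width": opening from 0.0 (shut) to 1.0 (fully open); "grasp_force": force on a finger pad.
Only numpy, scipy, OpenCV 4.12 (cv2) and the standard library are available. Lean on these libraries where they do the work, as an engineer would, in place of code of your own. Each camera call takes 0.05 s, during which the arm holds its last target. There are 200 camera calls.

## Working session

There is one attempt and no reset: what is moved stays moved. The work goes in short steps, Python scripts to look and compute and a tool call to move; the robot and the scene stay as the last step left them, time stands still between calls to the robot, and variables do not carry over. Pictures are saved under pics/ and viewed, at most 14 in all, crops included, and the job is handed in when it is done.

Besides the shell and the picture viewer there is one more tool, called after "Request:" as name(argument=value, ...) on one line, values as JSON. step_arm: Moves the arm, as the interface text tells. Scaled input: -1 to 1 covers 30 mm each way for a shift and 0.08 rad each way for a turn. Its arguments: {"type":"object","properties":{"steps":{"type":"string"},"hand":{"type":"number"},"grip_force":{"type":"number"}},"required":["steps"]}

```bash
mkdir -p pics
python3 - <<'E'
from station import arm
import cv2,json
for n in("top","side"):
    im=arm.get_image(n); cv2.imwrite(f"pics/{n}0.png",cv2.cvtColor(im,cv2.COLOR_RGB2BGR))
    print(n,{k:(v.tolist() if hasattr(v,'tolist') else v) for k,v in arm.camera_info(n).items()})
print(arm.read_state())
E
```

```text
top {'fx': 374.40601863981783, 'fy': 374.40601863981783, 'cx': 257.3132068224298, 'cy': 190.81889139019486, 'dist': [-0.11710775530136885, 0.0, 0.0, 0.0, 0.0], 'pose': [[0.01321084264771036, -0.9920175600718235, 0.1254058776361102, 0.5014375637746968], [-0.9997917611005815, -0.01115411847298442, 0.01708859492433971, -0.00012087297894509367], [-0.015553394225537481, -0.12560551799278663, -0.9919583387309311, 0.9197191650252105], [0.0, 0.0, 0.0, 1.0]]}
side {'fx': 449.0786964529796, 'fy': 449.0786964529796, 'cx': 255.55601400799753, 'cy': 187.79696517383323, 'dist': [-0.04999915514918155, 0.0, 0.0, 0.0, 0.0], 'pose': [[0.9762066988058588, -0.1693745634991757, 0.13539844329249562, 0.44168480657141257], [-0.21626868275150288, -0.715117003643401, 0.6647070993761195, -0.8323939721258753], [-0.015758745746323025, -0.6781739661322516, -0.7347324231262393, 1.0067954768674388], [0.0, 0.0, 0.0, 1.0]]}
{'clock': 0.1, 'qpos': array([ 6.42967816e+01,  6.67079819e+00,  8.26336356e+01, -1.69806651e-03,
        9.07559012e+01, -2.16925317e+00]), 'qvel': array([ 0.01716451, -0.08635125, -0.26570757, -0.0412047 ,  0.05547453,
       -0.00709531]), 'joint_torque': array([ 2.34161060e-03, -7.33664918e+01, -6.33789110e+01, -7.56423105e-05,
        5.31096419e-03,  2.32766399e-05]), 'position': array([0.26952914, 0.61873995, 0.30322415]), 'tcp_rot': array([-1.79939644e+02, -5.87050810e-04,  1.56466013e+02]), 'wrist_force': array([0.73125895, 0.50081876, 0.43208566]), 'wrist_torque': array([ 0.0170774 , -0.01000276,  0.00328333]), 'grasp_force': 0.0, 'width': 0.9970595477780431}
```

View pics/top0.png

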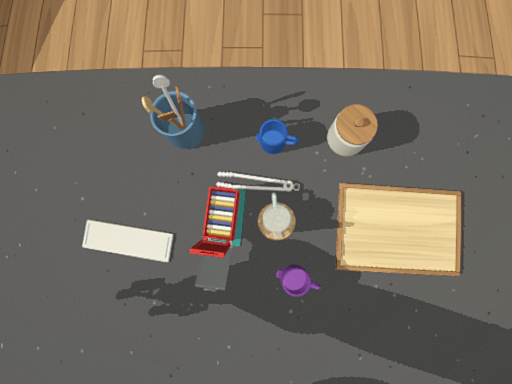

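View pics/side0.png

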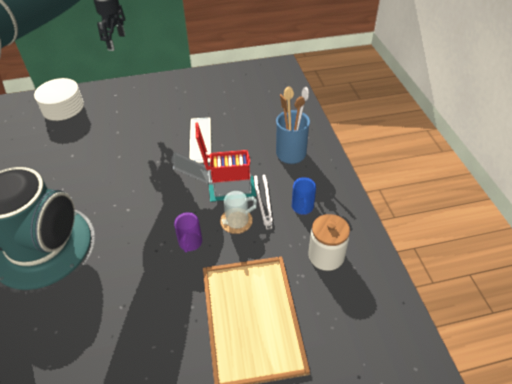

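Top view shows +x up and +y left. Jug candidates are the clear glass one on cork at (277,221), the blue one at (273,137) and the purple one at (295,281). I choose the clear one. Tongs are at (258,183), where two bars of one pair seem to show. The red caddy is at (221,214), and the grey one is under it with its lid at (212,270). The tray is at (399,229) and the rest at (128,241).

```bash
cat > h.py <<'E'
import cv2,numpy as np
from station import arm
def cam(n):
    c=arm.camera_info(n);K=np.array([[c['fx'],0,c['cx']],[0,c['fy'],c['cy']],[0,0,1.]])
    return K,np.array(c['dist']),np.array(c['pose'])
def ray(n,px):
    K,d,P=cam(n);u=cv2.undistortPoints(np.array(px,float).reshape(-1,1,2),K,d)[:,0]
    return P[:3,3],np.c_[u,np.ones(len(u))]@P[:3,:3].T
def plane(n,px,z):
    o,v=ray(n,px);return o+v*((z-o[2])/v[:,2])[:,None]
def proj(n,p):
    K,d,P=cam(n);R=P[:3,:3].T
    return cv2.projectPoints(np.array(p,float).reshape(-1,1,3),cv2.Rodrigues(R)[0],-R@P[:3,3],K,d)[0][:,0]
def img(n): return arm.get_image(n)
def mask(im,lo,hi,roi=None):
    m=cv2.inRange(cv2.cvtColor(im,cv2.COLOR_RGB2HSV),np.array(lo),np.array(hi))
    if roi:
        x0,y0,x1,y1=roi;k=np.zeros_like(m);k[y0:y1,x0:x1]=255;m&=k
    return m
def big(m):
    return max(cv2.findContours(m,cv2.RETR_EXTERNAL,cv2.CHAIN_APPROX_NONE)[0],key=cv2.contourArea)
def crop(im,x0,y0,x1,y1,s,f):
    cv2.imwrite(f,cv2.cvtColor(cv2.resize(im[y0:y1,x0:x1],None,fx=s,fy=s,interpolation=cv2.INTER_CUBIC),cv2.COLOR_RGB2BGR))
def rectz(n,c,z):
    p=plane(n,c.reshape(-1,2),z)[:,:2];r=cv2.minAreaRect((p*1000).astype(np.float32));return np.round(r[0],1),np.round(r[1],1),round(r[2],2)
E
python3 - <<'E'
from h import *
t=img('top');s=img('side')
a=t[165:300,180:315];b=s[115:250,160:295]
a=np.hstack([cv2.resize(q,(400,400),interpolation=cv2.INTER_CUBIC) for q in(a,b)])
cv2.imwrite('pics/c1.png',cv2.cvtColor(a,cv2.COLOR_RGB2BGR))
for nm,lo,hi,roi,z in [('tray',(8,60,60),(28,255,255),(325,170,480,290),.014),('rest',(0,0,120),(180,60,255),(75,210,185,270),.008),
  ('pot',(95,60,40),(115,255,255),(145,85,210,150),.14),('mat',(80,80,30),(100,255,255),(190,170,260,260),.003),('coaster',(5,40,60),(28,255,255),(252,200,300,245),.003),('red',(0,150,80),(8,255,255),(185,170,250,262),.127)]:
    c=big(mask(t,lo,hi,roi));print(nm,cv2.boundingRect(c),rectz('top',c,z))
E
```

```text
tray (335, 183, 127, 93) (array([ 525.1, -334.4]), array([314.5, 212.2]), 86.9)
rest (82, 219, 91, 44) (array([490. , 337.5]), array([227.4,  72.3]), 82.0)
pot (150, 92, 55, 57) (array([746.2, 182.7]), array([119.3, 102.9]), 37.75)
mat (232, 189, 14, 57) (array([551.9,  60.1]), array([ 20.2, 138.1]), 84.62)
coaster (257, 202, 39, 39) (array([543.7, -31. ]), array([92.8, 93. ]), 0.67)
red (190, 187, 49, 71) (array([532.7,  96. ]), array([ 81.1, 156.4]), 74.21)
```

View pics/c1.png

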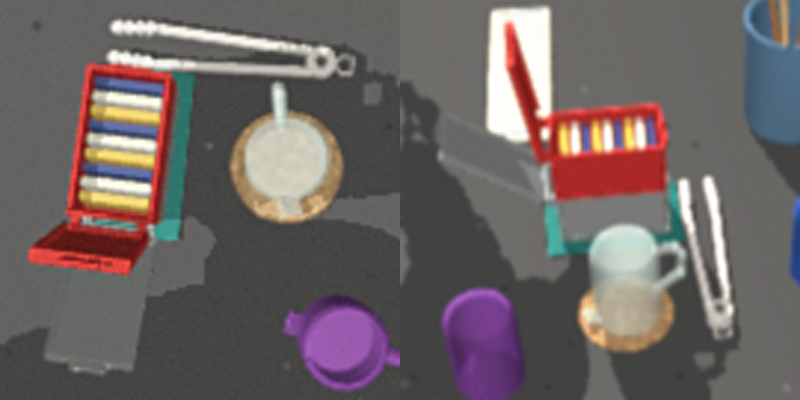

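The crop confirms the clear jug on the cork coaster, handle towards +x (away from the robot). Red rim corners in the crop are about (88,65), (175,72), (155,222) and (70,210). The tongs' heads are at (118,42) and the hinge at (320,62).

```bash
cat >> h.py <<'E'
def go(x,y,z,yaw,px=None):
    "needed spin, then tool-frame shift in units after the spin"
    s=arm.read_state();p=s['position'];w=s['tcp_rot'][2]
    d=(yaw-w+180)%360-180;a=np.radians(yaw)
    v=np.array([x,y,z])-p
    print('t',round(s['clock'],2),'p',p.round(4),s['tcp_rot'].round(2),'F',s['wrist_force'].round(1),'w',round(s['width'],3),'gf',round(float(s['grasp_force']),1))
    print('spin',round(-np.radians(d)/.08,2),'x',round((v[0]*np.cos(a)+v[1]*np.sin(a))/.03,2),'y',round((v[0]*np.sin(a)-v[1]*np.cos(a))/.03,2),'z',round(-v[2]/.03,2))
E
python3 - <<'E'
from h import *
t=img('top')
f=np.array([[88,65],[175,72],[155,222],[70,210]])/2.963+[180,165]
print('hand rim',plane('top',f,.127)[:,:2].round(4).tolist())
# red body: mask rows, cut off lid: use caddy filling as well; hull of red above lid
m=mask(t,(0,120,70),(10,255,255),(195,180,250,238))|mask(t,(170,120,70),(180,255,255),(195,180,250,238))
c=big(m);print('red rim upper',rectz('top',c,.127))
p=plane('top',c.reshape(-1,2),.127);print('x max',p[:,0].max())
m=mask(t,(0,0,130),(180,70,255),(214,168,303,194));n=np.zeros_like(m)
ys,xs=np.nonzero(m);P=plane('top',np.c_[xs,ys],.010)[:,:2]
print('tongs',cv2.minAreaRect((P*1000).astype(np.float32)))
tj=mask(t,(70,5,120),(110,80,255),(258,200,297,236))
# jug: side-view top disc and top-view disc pixels by hand
print('jug top disc',plane('top',[[180+287/2.963,165+157/2.963]],.093).round(4), 'side',plane('side',[[160+(626-400)/2.963,115+246/2.963]],.093).round(4))
print(proj('top',[[.5437,-.031,.003]]))
go(.555,.092,.30,174.5)
E
```

```text
hand rim [[0.6089, 0.1158], [0.6045, 0.0526], [0.4968, 0.0648], [0.5043, 0.1259]]
red rim upper (array([553.7,  90.5]), array([ 66.7, 110.9]), 83.74)
x max 0.6109605389427923
tongs ((634.1520385742188, 16.03809356689453), (204.58848571777344, 39.74955749511719), 82.376220703125)
jug top disc [[ 0.546  -0.0298  0.093 ]] side [[ 0.551  -0.0305  0.093 ]]
[[276.00693434 220.91778239]]
t 0.25 p [0.2695 0.6188 0.3035] [-179.97   -0.    156.46] F [-1.3  0.  -0.5] w 1.001 gf 0.0
spin -3.94 x -11.15 y -16.57 z 0.12
```

Request:
step_arm(steps="0 0 -0.5 -0.95;0 0 -0.5 -0.95;0 0 -0.5 -0.95;0 0 -0.5 -0.95;-0.7 -1 0 0;-0.7 -1 0 0;-0.7 -1 0 0;-0.7 -1 0 0;-0.7 -1 0 0;-0.7 -1 0 0;-0.7 -1 0 0;-0.7 -1 0 0;-0.7 -1 0 0;-0.7 -1 0 0;-0.7 -1 0 0;-0.7 -1 0 0;-0.7 -1 0 0;-0.7 -1 0 0;-0.7 -1 0 0;-0.7 -1 0 0", hand=-1, grip_force=30)

```text
clock: 2.75
position: [0.5529, 0.1046, 0.3639]
tcp_rot: [-180.0, 0.0, 173.9]
wrist_force: [0.3, 0.5, 0.2]
width: 0.998
grasp_force: 0.0
```

```bash
python3 -c "
from h import *
go(.554,.0905,.154,174)"
```

```text
t 2.75 p [0.5529 0.1046 0.3639] [-180.      0.    173.88] F [0.3 0.5 0.2] w 0.998 gf 0.0
spin -0.03 x -0.09 y -0.46 z 7.0
```

Request:
step_arm(steps="-0.08 -0.46 0 0;0 0 1 0;0 0 1 0;0 0 1 0;0 0 1 0;0 0 1 0;0 0 1 0;0 0 0.7 0;0 0 0.3 0;0 0 0 0")

```text
clock: 4.0
position: [0.5534, 0.0919, 0.154]
tcp_rot: [-180.0, -0.0, 173.9]
wrist_force: [0.2, -0.3, -0.0]
width: 0.997
grasp_force: 0.0
```

```bash
python3 -c "
from h import *
go(.554,.0905,.154,174)
t=img('top');s=img('side')
a=np.hstack([cv2.resize(q,(400,400),interpolation=cv2.INTER_CUBIC) for q in(t[150:285,165:300],s[85:220,160:295])])
cv2.imwrite('pics/c2.png',cv2.cvtColor(a,cv2.COLOR_RGB2BGR))"
```

```text
t 4.0 p [0.5534 0.0919 0.154 ] [-1.8000e+02 -1.0000e-02  1.7389e+02] F [ 0.2 -0.3 -0. ] w 0.997 gf 0.0
spin -0.02 x -0.02 y -0.04 z 0.0
```

View pics/c2.png

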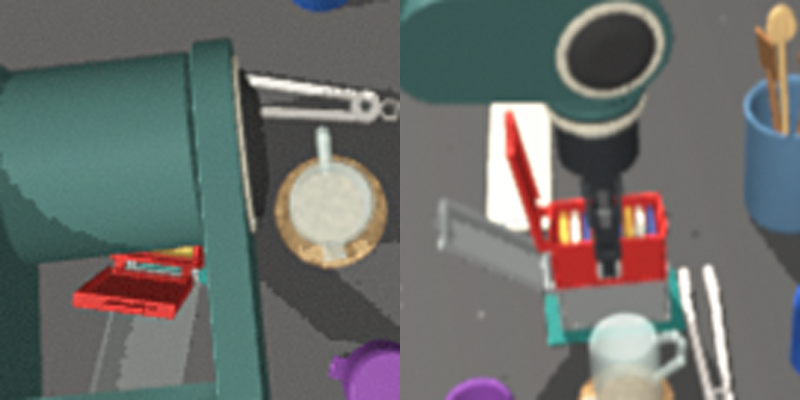

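The fingers straddle the red caddy mid-length, with the near finger at about (608,240) in the crop. Closing.

Request:
step_arm(steps="0 -0.03 0 0;0 0 0 0;0 0 0 0;0 0 0 0;0 0 -0.1 0;0 0 -0.3 0;0 0 -0.7 0;0 0 -1 0;0 0 -1 0;0 0 -1 0", hand=1, grip_force=35)

```text
clock: 5.35
position: [0.5532, 0.0909, 0.2795]
tcp_rot: [180.0, 0.1, 173.9]
wrist_force: [0.2, 0.1, -2.4]
width: 0.72
grasp_force: 38.7
```

```bash
python3 -c "
from h import *
a=np.radians(-3.1);c=np.array([.5251,-.3344])
for k in(-.098,0,.098): print(k,(c+k*np.array([-np.sin(a),np.cos(a)])).round(4))
go(.520,-.4323,.27,176.9)
t=img('top')
c=big(mask(t,(80,80,30),(100,255,255),(190,170,260,265)));print(rectz('top',c,.003))"
```

```text
-0.098 [ 0.5198 -0.4323]
0 [ 0.5251 -0.3344]
0.098 [ 0.5304 -0.2365]
t 5.35 p [0.5532 0.0909 0.2795] [1.7999e+02 7.0000e-02 1.7388e+02] F [ 0.2  0.1 -2.4] w 0.72 gf 38.7
spin -0.66 x 0.16 y -17.47 z 0.32
(array([553.3, 107.7]), array([234.5, 146.3]), 1.99)
```

Request:
step_arm(steps="0 -0.4 0 -0.33;0 -0.7 0 -0.33;0 -1 0 0;0 -1 0 0;0 -1 0 0;0 -1 0 0;0 -1 0 0;0 -1 0 0;0 -1 0 0;0 -1 0 0;0 -1 0 0;0 -1 0 0;0 -1 0 0;0 -1 0 0;0 -1 0 0;0 -1 0 0;0 -1 0 0;0 -1 0 0;0 -0.4 0 0;0 0 0 0")

```text
clock: 7.9
position: [0.5237, -0.4334, 0.2771]
tcp_rot: [180.0, -0.0, 176.9]
wrist_force: [-0.5, 1.0, -2.2]
width: 0.719
grasp_force: 38.9
```

```bash
python3 -c "
from h import *
go(.520,-.4323,.100,176.9)"
```

```text
t 7.9 p [ 0.5237 -0.4334  0.2771] [179.99  -0.   176.87] F [-0.5  1.  -2.2] w 0.719 gf 38.9
spin -0.01 x 0.13 y 0.03 z 5.9
```

Request:
step_arm(steps="0.1 0 0.6 0;0 0 1 0;0 0 1 0;0 0 1 0;0 0 1 0;0 0 0.8 0;0 0 0.3 0;0 0 0.2 0;0 0 0 0")

```text
clock: 9.02
position: [0.5209, -0.433, 0.1002]
tcp_rot: [-180.0, 0.0, 176.9]
wrist_force: [-0.4, 0.7, -2.7]
width: 0.722
grasp_force: 38.8
```

Request:
step_arm(steps="0 0 0.05 0;0 0 0.05 0;0 0 0 0")

```text
clock: 9.4
position: [0.521, -0.4333, 0.0979]
tcp_rot: [-180.0, 0.0, 176.9]
wrist_force: [-2.6, 2.1, 6.4]
width: 0.719
grasp_force: 39.4
```

Request:
step_arm(steps="0 0 0 0;0 0 0 0;0 0 0 0;0 0 -0.3 0;0 0 -1 0;0 0 -1 0;0 0 -1 0;0 0 -1 0;0 0 -1 0", hand=-1)

```text
clock: 10.52
position: [0.5207, -0.433, 0.2577]
tcp_rot: [-180.0, 0.0, 176.9]
wrist_force: [-0.1, -0.3, -0.5]
width: 0.998
grasp_force: 0.0
```

Run:
```python
from h import *
t=img('top')
crop(t,175,165,315,305,4,'pics/c3.png')
m=mask(t,(0,0,90),(180,60,175),(195,180,250,250))
cv2.imwrite('pics/m.png',m)
c=big(mask(t,(80,80,30),(100,255,255),(190,170,260,265)));print(rectz('top',c,.003))
go(.552,.0905,.24,174)
```

```text
(array([555.1,  93.9]), array([ 86.6, 138.7]), 85.29)
t 10.57 p [ 0.5213 -0.4335  0.2624] [-179.8     0.25  176.91] F [0.2 0.3 4.5] w 1.0 gf 0.0
spin 0.63 x 0.81 y 17.48 z 0.75
```

View pics/c3.png

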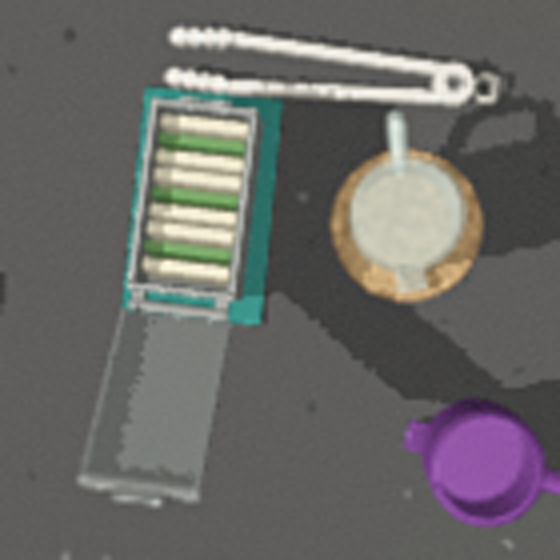

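Grey is on the mat with rim corners at about (155,98), (258,107), (235,312) and (130,302). Its lid lies back towards the robot, and the tongs and jug are undisturbed.

Run:
```python
from h import *
f=np.array([[154,97],[259,107],[237,312],[129,303]])/4+[175,165]
P=plane('top',f,.067)[:,:2];print(P.round(4).tolist(),P.mean(0).round(4))
# tongs arms
f=np.array([[175,37],[170,76],[455,82],[440,98],[490,88]])/4+[175,165]
print(plane('top',f,.012)[:,:2].round(4).tolist())
```

```text
[[0.6117, 0.1156], [0.6066, 0.0549], [0.4896, 0.0652], [0.4936, 0.1268]] [0.5504 0.0906]
[[0.6563, 0.1111], [0.632, 0.1136], [0.6302, -0.0613], [0.6202, -0.0521], [0.6267, -0.0827]]
```

Request:
step_arm(steps="0.1 0.4 0 0.33;0.1 0.7 0 0.3;0.1 1 0 0;0.1 1 0 0;0.1 1 0 0;0.1 1 0 0;0.1 1 0 0;0.1 1 0 0;0 1 0 0;0 1 0 0;0 1 0 0;0 1 0 0;0 1 0 0;0 1 0 0;0 1 0 0;0 1 0 0;0 1 0 0;0 1 0 0;0 0.4 0 0;0 0 0.7 0")

```text
clock: 13.08
position: [0.551, 0.0917, 0.2358]
tcp_rot: [180.0, 0.2, 174.1]
wrist_force: [0.8, 0.1, -1.0]
width: 1.001
grasp_force: 0.0
```

Request:
step_arm(steps="-0.07 -0.03 0.5 -0.1;0 0 1 0;0 0 1 0;0 0 1 0;0 0 0.8 0;0 0 0.4 0;0 0 0 0")

```text
clock: 13.95
position: [0.5522, 0.0898, 0.093]
tcp_rot: [-180.0, -0.1, 174.5]
wrist_force: [-0.4, 0.5, 0.4]
width: 0.998
grasp_force: 0.0
```

Request:
step_arm(steps="0 0 0 0;0 0 0 0;0 0 0 0;0 0 0 0;0 0 -0.1 0;0 0 -0.3 0;0 0 -0.7 0;0 0 -1 0;0 0 -1 0;0 0 -1 0;0 0 -0.9 0;0 0 0 0", hand=1)

```text
clock: 15.45
position: [0.553, 0.0904, 0.2473]
tcp_rot: [179.9, 0.3, 174.5]
wrist_force: [-0.4, -0.2, -2.6]
width: 0.722
grasp_force: 38.6
```

```bash
python3 -c "
from h import *
go(.5251,-.3344,.220,176.9)
t=img('top')
c=big(mask(t,(80,80,30),(100,255,255),(190,170,260,265)));print(rectz('top',c,.003))"
```

```text
t 15.45 p [0.553  0.0904 0.2473] [179.95   0.26 174.48] F [-0.4 -0.2 -2.6] w 0.722 gf 38.6
spin -0.53 x 0.16 y -14.19 z 0.91
(array([553.3, 105.5]), array([234.6, 150.7]), 1.98)
```

Request:
step_arm(steps="0 -0.4 0 -0.27;0 -0.7 0 -0.26;0 -1 0 0;0 -1 0 0;0 -1 0 0;0 -1 0 0;0 -1 0 0;0 -1 0 0;0 -1 0 0;0 -1 0 0;0 -1 0 0;0 -1 0 0;0 -1 0 0;0 -1 0 0;0 -1 0 0;0 -0.7 0 0;0 -0.4 0 0;0 0 0 0")

```text
clock: 17.75
position: [0.5269, -0.3652, 0.2435]
tcp_rot: [180.0, -0.0, 176.9]
wrist_force: [-0.7, 0.8, -1.5]
width: 0.72
grasp_force: 38.7
```

```bash
python3 -c "
from h import *
go(.5251,-.3344,.099,176.9)
t=img('top');crop(t,330,160,490,320,4,'pics/c4.png')"
```

```text
t 17.75 p [ 0.5269 -0.3652  0.2435] [ 1.7997e+02 -3.0000e-02  1.7687e+02] F [-0.7  0.8 -1.5] w 0.72 gf 38.7
spin -0.01 x 0.11 y 1.02 z 4.82
```

Request:
step_arm(steps="0.1 0.5 0 0;0 0.5 0.3 0;0 0 1 0;0 0 1 0;0 0 1 0;0 0 0.9 0;0 0 0.4 0;0 0 0.2 0;0 0 0 0")

```text
clock: 18.92
position: [0.5258, -0.3347, 0.1004]
tcp_rot: [-180.0, 0.0, 176.9]
wrist_force: [0.6, 0.3, -1.5]
width: 0.726
grasp_force: 38.7
```

Request:
step_arm(steps="0 0 0.06 0;0 0 0.05 0;0 0 0 0")

```text
clock: 19.3
position: [0.5258, -0.3351, 0.0981]
tcp_rot: [-180.0, 0.1, 176.9]
wrist_force: [-5.6, 2.6, 9.3]
width: 0.722
grasp_force: 39.8
```

Request:
step_arm(steps="0 0 0 0;0 0 0 0;0 0 0 0;0 0 -0.3 0;0 0 -1 0;0 0 -1 0;0 0 -1 0;0 0 -1 0;0 0 -0.3 0;0 0 0 0", hand=-1)

```text
clock: 20.55
position: [0.5256, -0.3348, 0.2347]
tcp_rot: [-180.0, 0.0, 176.9]
wrist_force: [0.4, 0.1, -0.3]
width: 1.0
grasp_force: 0.0
```

```bash
python3 -c "
from h import *
go(.5465,-.0302,.235,175)
t=img('top');crop(t,330,160,490,320,4,'pics/c4.png')
c=big(mask(t,(80,80,30),(100,255,255),(190,170,260,265)));print(rectz('top',c,.003))"
```

```text
t 20.55 p [ 0.5256 -0.3348  0.2347] [-1.7998e+02  3.0000e-02  1.7691e+02] F [ 0.4  0.1 -0.3] w 1.0 gf 0.0
spin 0.42 x 0.19 y 10.18 z -0.01
(array([554.5,  93.8]), array([ 86.4, 139.4]), 85.31)
```

View pics/c4.png

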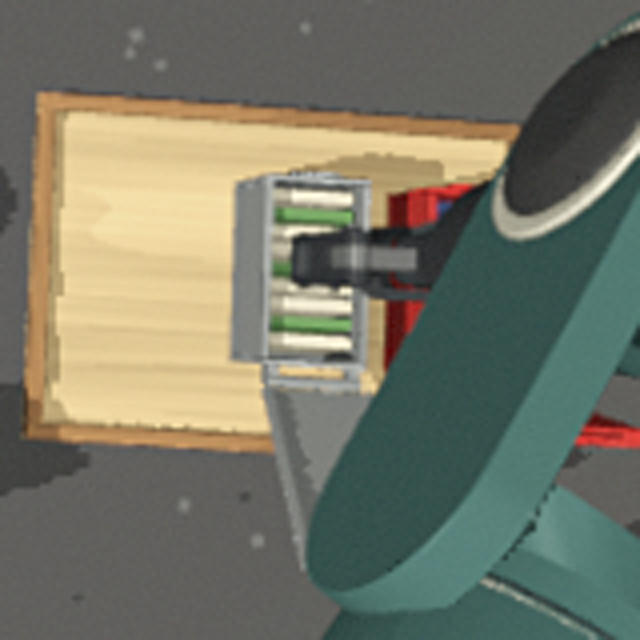

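Grey and red stand upright side by side on the tray, grey's rim at (268–370, 180–390), leaving the left third free for the jug.

Request:
step_arm(steps="0.1 0.5 0 0.2;0.1 1 0 0.2;0 1 0 0;0 1 0 0;0 1 0 0;0 1 0 0;0 1 0 0;0 1 0 0;0 1 0 0;0 1 0 0;0 0.7 0 0;0 0 0.3 0;0 0 0.3 0")

```text
clock: 22.22
position: [0.5444, -0.0296, 0.2153]
tcp_rot: [-180.0, -0.1, 175.1]
wrist_force: [-0.1, 0.9, 0.3]
width: 0.996
grasp_force: 0.0
```

```bash
python3 -c "
from h import *
go(.5465,-.0302,.114,175)"
```

```text
t 22.23 p [ 0.5444 -0.0296  0.2153] [-1.7999e+02 -6.0000e-02  1.7507e+02] F [-0.1  0.9  0.3] w 0.996 gf 0.0
spin 0.02 x -0.07 y -0.01 z 3.38
```

Request:
step_arm(steps="-0.07 0 0.5 0;0 0 1 0;0 0 1 0;0 0 0.6 0;0 0 0.25 0;0 0 0 0")

```text
clock: 22.98
position: [0.5471, -0.0299, 0.1162]
tcp_rot: [-180.0, -0.0, 175.1]
wrist_force: [0.1, -0.7, 0.1]
width: 1.004
grasp_force: 0.0
```

Request:
step_arm(steps="0 0 0 0;0 0 0 0;0 0 0 0;0 0 0 0;0 0 -0.1 0;0 0 -0.3 0;0 0 -0.7 0;0 0 -1 0;0 0 -1 0;0 0 -0.6 0;0 0 0 0", hand=1, grip_force=45)

```text
clock: 24.35
position: [0.5473, -0.0297, 0.2287]
tcp_rot: [-180.0, 0.1, 175.1]
wrist_force: [0.1, 0.8, -3.3]
width: 0.753
grasp_force: 50.5
```

```bash
python3 -c "
from h import *
go(.5304,-.2365,.220,176)
s=img('side');crop(s,130,100,330,300,3,'pics/c5.png')"
```

```text
t 24.35 p [ 0.5473 -0.0297  0.2287] [-1.8000e+02  1.4000e-01  1.7508e+02] F [ 0.1  0.8 -3.3] w 0.753 gf 50.5
spin -0.2 x 0.08 y -6.91 z 0.29
```

View pics/c5.png

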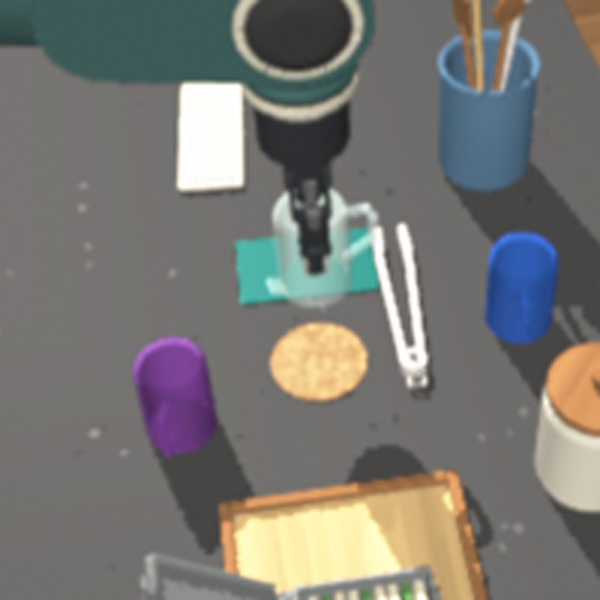

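The jug (315,250 in the crop) hangs upright in the grip. The cork coaster (318,360) is bare and the tongs are untouched.

Request:
step_arm(steps="0 -0.4 0 -0.1;0 -0.7 0 -0.1;0 -1 0 0;0 -1 0 0;0 -1 0 0;0 -1 0 0;0 -1 0 0;0 -0.6 0 0;0 -0.2 0 0;0 0 0 0")

```text
clock: 25.65
position: [0.5321, -0.236, 0.2268]
tcp_rot: [180.0, -0.0, 176.0]
wrist_force: [-0.5, 0.7, -2.6]
width: 0.751
grasp_force: 50.5
```

```bash
python3 -c "
from h import *
go(.5304,-.2365,.122,176)
t=img('top')
c=big(mask(t,(80,80,30),(100,255,255),(190,170,260,265)));print('mat',rectz('top',c,.003))
c=big(mask(t,(5,40,60),(28,255,255),(252,200,300,245)));print('coaster',rectz('top',c,.003))
m=mask(t,(0,0,130),(180,70,255),(214,168,303,194));ys,xs=np.nonzero(m);P=plane('top',np.c_[xs,ys],.012)[:,:2]*1000
print('tongs',cv2.minAreaRect(P.astype(np.float32)))
"
```

```text
t 25.65 p [ 0.5321 -0.236   0.2268] [ 1.7998e+02 -3.0000e-02  1.7598e+02] F [-0.5  0.7 -2.6] w 0.751 gf 50.5
spin -0.0 x 0.06 y -0.02 z 3.49
mat (array([554.5,  93.7]), array([ 86.3, 139.4]), 85.36)
coaster (array([543.7, -31. ]), array([92.8, 93. ]), 0.65)
tongs ((636.59521484375, 15.239921569824219), (203.71755981445312, 40.25968933105469), 85.28828430175781)
```

Request:
step_arm(steps="0.06 0 0.4 0;0 0 1 0;0 0 1 0;0 0 0.7 0;0 0 0.3 0;0 0 0.1 0;0 0 0.06 0;0 0 0 0")

```text
clock: 26.7
position: [0.5306, -0.2362, 0.121]
tcp_rot: [-180.0, 0.1, 176.0]
wrist_force: [-0.7, -0.2, -2.6]
width: 0.751
grasp_force: 50.5
```

Request:
step_arm(steps="0 0 0.05 0;0 0 0.04 0;0 0 0 0")

```text
clock: 27.08
position: [0.5308, -0.2363, 0.1204]
tcp_rot: [-180.0, 0.1, 176.0]
wrist_force: [-12.0, 4.6, 23.4]
width: 0.749
grasp_force: 52.5
```

Request:
step_arm(steps="0 0 0 0;0 0 0 0;0 0 0 0;0 0 -0.3 0;0 0 -1 0;0 0 -1 0;0 0 -1 0;0 0 -1 0.5;0 0 0 1;0 0 0 1;0 0 0 1;0 0 0 1;0 0 0 1;0 0 0 1;0 0 0 1;0 0 0 1;0 0 0 1;0 0 0 1;0 0 0 1;0 0 0 1", hand=-1)

```text
clock: 29.58
position: [0.5304, -0.2361, 0.2473]
tcp_rot: [180.0, 0.0, 118.5]
wrist_force: [0.1, 0.9, -0.3]
width: 0.999
grasp_force: 0.0
```

Request:
step_arm(steps="0 0 0 1;0 0 0 1;0 0 0 1;0 0 0 1;0 0 0 1;0 0 0 1;0 0 0 1;0 0 0 0.4", hand=-0.2)

```text
clock: 30.58
position: [0.5304, -0.236, 0.2471]
tcp_rot: [180.0, 0.0, 84.7]
wrist_force: [0.5, -0.6, -0.4]
width: 0.599
grasp_force: 0.0
```

```bash
python3 -c "
from h import *
go(.6355,.0155,.12,84.8)
t=img('top');crop(t,200,150,480,310,2.7,'pics/c6.png')
import math"
```

```text
t 30.57 p [ 0.5304 -0.236   0.2471] [1.7998e+02 1.0000e-02 8.4710e+01] F [ 0.5 -0.6 -0.4] w 0.599 gf 0.0
spin -0.02 x 8.67 y 2.73 z 4.24
```

View pics/c6.png

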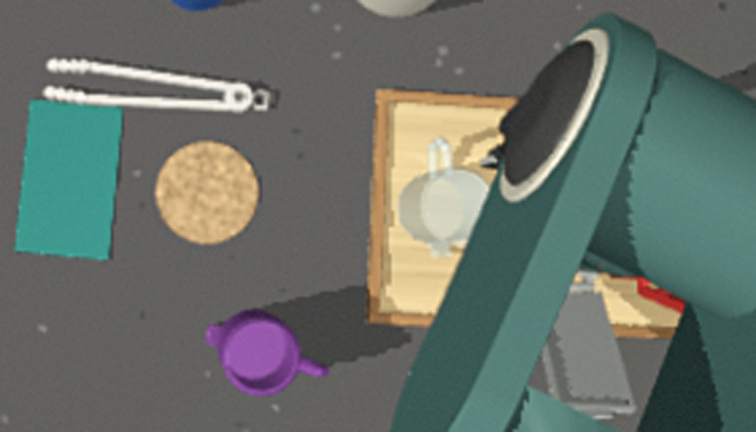

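The jug stands upright on the tray at (440,205). The tongs run from heads (46,79) to ring (262,98), with the mat and coaster free.

Request:
step_arm(steps="0.5 0.2 0 0;1 0.3 0 0;1 0.3 0 0;1 0.3 0 0;1 0.3 0 0;1 0.3 0 0;1 0.3 0 0;1 0.3 0 0;0.8 0.3 0 0;0.37 0.13 0.5 0;0 0 1 0;0 0 1 0;0 0 1 0;0 0 0.5 0;0 0 0.2 0;0 0 0 0")

```text
clock: 32.62
position: [0.6358, 0.0155, 0.121]
tcp_rot: [180.0, -0.0, 84.8]
wrist_force: [-0.1, 0.1, 0.6]
width: 0.599
grasp_force: 0.0
```

```bash
python3 -c "
from h import *
f=np.array([[46,79],[237,96],[262,98],[154,88.5],[154,74],[154,103]])/2.7+[200,150]
print(plane('top',f,.012)[:,:2].round(4).tolist())
go(.6355,.0155,.08,84.8)
s=img('side');crop(s,180,130,290,240,5,'pics/c7.png')"
```

```text
[[0.6438, 0.115], [0.63, -0.0589], [0.6284, -0.0815], [0.636, 0.0165], [0.6494, 0.0166], [0.6228, 0.0163]]
t 32.62 p [0.6358 0.0155 0.121 ] [179.98  -0.    84.78] F [-0.1  0.1  0.6] w 0.599 gf 0.0
spin -0.0 x -0.0 y -0.01 z 1.37
```

View pics/c7.png

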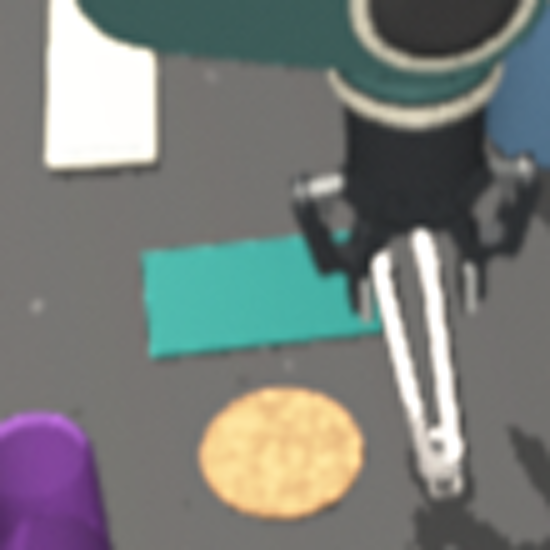

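The fingers straddle the tongs' middle, with tips at about (365,318) and (470,308) either side.

```bash
python3 -c "
from h import *
for z in(.04,.05,.06): print(z,((proj('side',[[.608,.013,z],[.663,.013,z]])-[180,130])*5).round(0).tolist())"
```

```text
0.04 [[369.0, 329.0], [461.0, 312.0]]
0.05 [[368.0, 317.0], [462.0, 301.0]]
0.06 [[368.0, 305.0], [462.0, 289.0]]
```

Request:
step_arm(steps="0 0 0.5 0;0 0 0.5 0;0 0 0.2 0;0 0 0 0")

```text
clock: 33.17
position: [0.6354, 0.0155, 0.0838]
tcp_rot: [-179.9, 0.0, 84.8]
wrist_force: [0.2, -0.7, 0.6]
width: 0.6
grasp_force: 0.0
```

Request:
step_arm(steps="0 0 0.1 0;0 0 0 0;0 0 0 0;0 0 0 0;0 0 0 0;0 0 -0.2 0;0 0 -0.5 0;0 0 -1 0;0 0 0 0", hand=1, grip_force=40)

```text
clock: 34.3
position: [0.6366, 0.0155, 0.136]
tcp_rot: [179.8, -0.0, 84.8]
wrist_force: [-0.6, -0.8, -1.1]
width: 0.339
grasp_force: 40.4
```

```bash
python3 -c "
from h import *
go(.490,.3375,.15,82)
s=img('side');crop(s,180,90,310,220,4.5,'pics/c8.png')
t=img('top')
for lo in (130,):
  c=big(mask(t,(0,0,lo),(180,60,255),(75,210,185,270)));print('rest',rectz('top',c,.008))"
```

```text
t 34.3 p [0.6366 0.0155 0.136 ] [ 1.7975e+02 -2.0000e-02  8.4780e+01] F [-0.6 -0.8 -1.1] w 0.339 gf 40.4
spin 0.61 x 9.95 y -6.33 z -0.47
rest (array([490. , 337.5]), array([226.8,  71.7]), 81.77)
```

View pics/c8.png

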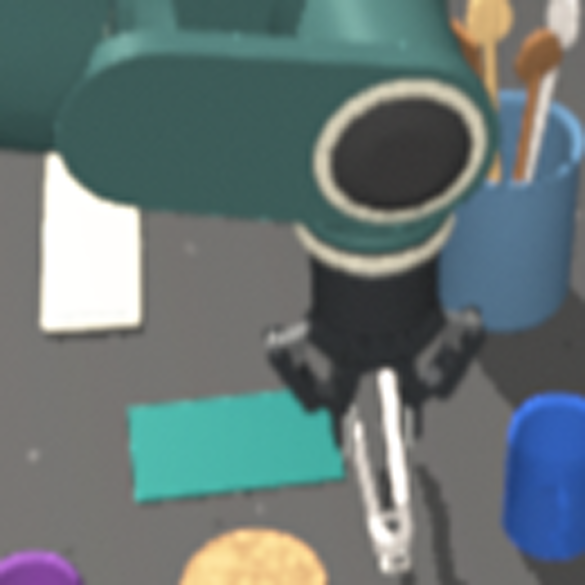

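The tongs are lifted level and held by the middle; heading to the rest.

Request:
step_arm(steps="0 -0.6 -0.3 0.35;0.5 -0.6 -0.2 0.3;1 -0.6 0 0;1 -0.6 0 0;1 -0.6 0 0;1 -0.6 0 0;1 -0.6 0 0;1 -0.6 0 0;1 -0.6 0 0;1 -0.5 0 0;0.9 -0.4 0 0;0.5 0 0 0;0 0 0 0")

```text
clock: 36.02
position: [0.4905, 0.3355, 0.147]
tcp_rot: [-180.0, 0.0, 81.9]
wrist_force: [-0.2, 0.1, -1.3]
width: 0.34
grasp_force: 40.3
```

```bash
python3 -c "
from h import *
go(.490,.3375,.092,81.8)"
```

```text
t 36.02 p [0.4905 0.3355 0.147 ] [-1.7997e+02  4.0000e-02  8.1850e+01] F [-0.2  0.1 -1.3] w 0.34 gf 40.3
spin 0.01 x 0.06 y -0.03 z 1.83
```

Checking the tongs' position over the rest before lowering.

Request:
step_arm(steps="0.06 -0.03 0.5 0;0 0 0.7 0;0 0 0.4 0;0 0 0.15 0;0 0 0 0")

```text
clock: 36.65
position: [0.4898, 0.3369, 0.0949]
tcp_rot: [-180.0, 0.0, 81.8]
wrist_force: [0.0, -0.1, -1.3]
width: 0.343
grasp_force: 40.3
```

```bash
python3 -c "
from h import *
go(.490,.3375,.089,81.8)
t=img('top');s=img('side')
a=np.hstack([cv2.resize(t[200:280,65:195],(500,308),interpolation=cv2.INTER_CUBIC),cv2.resize(s[80:200,150:267],(300,308),interpolation=cv2.INTER_CUBIC)])
cv2.imwrite('pics/c9.png',cv2.cvtColor(a,cv2.COLOR_RGB2BGR))"
```

```text
t 36.65 p [0.4898 0.3369 0.0949] [-1.7998e+02  1.0000e-02  8.1790e+01] F [ 0.  -0.1 -1.3] w 0.343 gf 40.3
spin -0.0 x 0.02 y 0.0 z 0.2
```

View pics/c9.png

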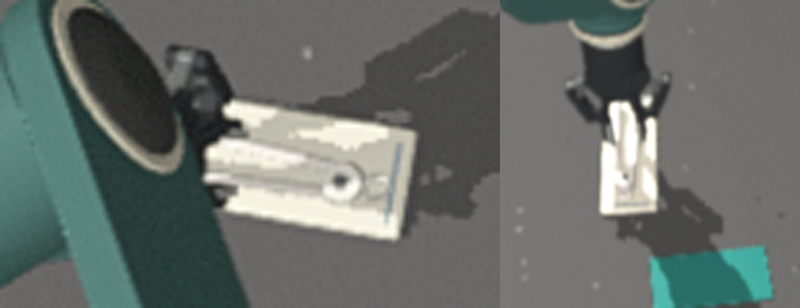

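```bash
python3 -c "
from h import *
p=plane('top',[[65+343/3.846,200+182/3.85],[65+390/3.846,200+187/3.85]],.026)[:,:2];print(p)
a=np.radians(-8.2);c=np.array([.490,.3375]);R=np.array([[np.cos(a),np.sin(a)],[-np.sin(a),np.cos(a)]])
print('in rest frame',((p-c)@R.T).round(4))"
```

```text
[[0.47512155 0.26092619]
 [0.4727192  0.2309404 ]]
in rest frame [[-0.0038 -0.0779]
 [-0.0019 -0.1079]]
```

Request:
step_arm(steps="0.05 0.04 0.1 -0.2;0 0 0.06 0;0 0 0.03 0;0 0 0 0")

```text
clock: 37.25
position: [0.4913, 0.3386, 0.0904]
tcp_rot: [180.0, -0.0, 82.7]
wrist_force: [-4.5, -3.7, 9.5]
width: 0.341
grasp_force: 41.7
```

Request:
step_arm(steps="0 0 0 0;0 0 0 0;0 0 -0.2 0;0 0 -1 0;0 0 -1 0;0 0 -1 0;0 0 -1 -1;0 0 -1 -1;0 0 0 -1;0 0 0 -1;0 0 0 -1;0 0 0 -1;0 0 0 -1;0 0 0 -1;0 0 0 -1;0 0 0 -1;0 0 0 -1;0 0 0 -1;0 0 0 -1;0 0 0 -1", hand=-0.3)

```text
clock: 39.75
position: [0.4912, 0.3383, 0.2458]
tcp_rot: [180.0, 0.0, 147.0]
wrist_force: [-0.2, -0.1, 0.1]
width: 0.648
grasp_force: 0.0
```

Request:
step_arm(steps="0 -0.5 0 -1;0 -1 0 -1;0 -1 0 -1;0 -1 0 -1;0 -1 0 -1;0 -1 0 -1;0 -1 0 -0.6;0 -1 0 0;0 -1 0 0;0 -1 0 0", hand=-1)

```text
clock: 41.0
position: [0.4259, 0.0645, 0.2459]
tcp_rot: [180.0, 0.0, 177.1]
wrist_force: [0.9, 0.1, 0.1]
width: 1.001
grasp_force: 0.0
```

```bash
python3 -c "
from h import *
go(.5258,-.3351,.24,176.9)
t=img('top');crop(t,70,195,200,285,6,'pics/c10.png')"
```

```text
t 41.0 p [0.4259 0.0645 0.2459] [1.8000e+02 4.0000e-02 1.7714e+02] F [0.9 0.1 0.1] w 1.001 gf 0.0
spin 0.05 x -4.05 y -13.12 z 0.2
```

View pics/c10.png

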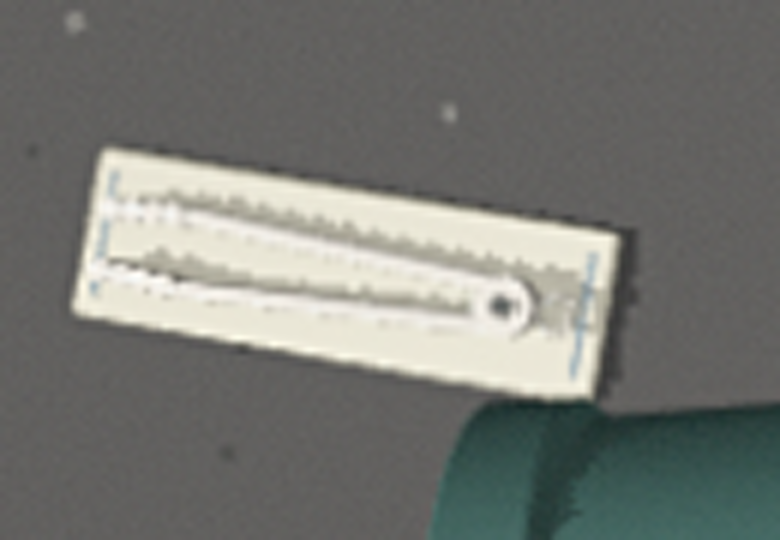

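The tongs lie lengthwise on the rest: hinge at (502,305), heads' mid at (110,239), against the rest axis from (90,230) to (608,317). That is about 2 mm off the centre line, which is fine. Now for grey.

Request:
step_arm(steps="-0.7 -0.5 0 0;-0.8 -1 0 0;-0.8 -1 0 0;-0.8 -1 0 0;-0.8 -1 0 0;-0.15 -1 0 0;0 -1 0 0;0 -1 0 0;0 -1 0 0;0 -1 0 0;0 -1 0 0;0 -1 0 0;0 -1 0 0;0 -0.6 0 0;0 0 0.3 0;0 0 0.3 0")

```text
clock: 43.05
position: [0.5279, -0.3324, 0.2266]
tcp_rot: [180.0, -0.0, 177.2]
wrist_force: [-0.1, 0.4, -0.4]
width: 0.994
grasp_force: 0.0
```

```bash
python3 -c "
from h import *
go(.5258,-.3351,.0975,176.9)
s=img('side');crop(s,180,220,320,380,3.7,'pics/c11.png')"
```

```text
t 43.05 p [ 0.5279 -0.3324  0.2266] [ 1.7998e+02 -2.0000e-02  1.7715e+02] F [-0.1  0.4 -0.4] w 0.994 gf 0.0
spin 0.05 x 0.06 y -0.09 z 4.3
```

View pics/c11.png

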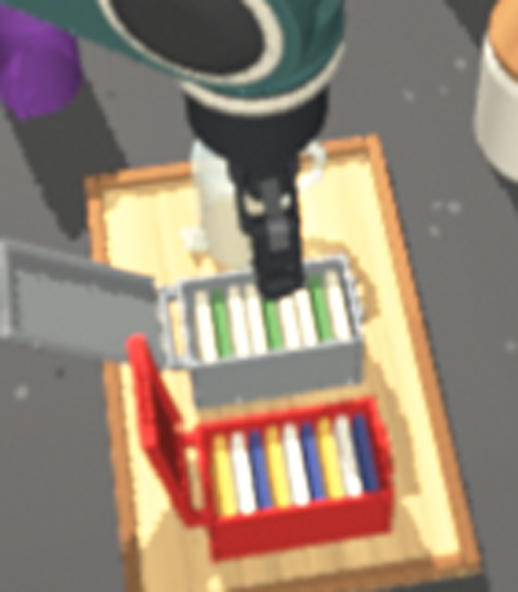

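Grey, red and jug all stand upright side by side on the tray, and the open gripper is above grey.

Request:
step_arm(steps="0.06 -0.09 0.4 0.05;0 0 1 0;0 0 1 0;0 0 1 0;0 0 0.6 0;0 0 0.25 0;0 0 0 0")

```text
clock: 43.98
position: [0.5287, -0.3383, 0.1088]
tcp_rot: [-179.7, 0.6, 176.9]
wrist_force: [-14.6, -6.7, 69.5]
width: 1.004
grasp_force: 29.0
```

Request:
step_arm(steps="0 0 0 0;0 0 0 0;0 0 0 0;0 0 0 0;0 0 -0.1 0;0 0 -0.3 0;0 0 -0.7 0;0 0 -1 0;0 0 -1 0;0 0 -1 0;0 0 -1 0;0 0 0 0", hand=1, grip_force=35)

```text
clock: 45.48
position: [0.5264, -0.336, 0.2565]
tcp_rot: [-179.9, 0.2, 176.9]
wrist_force: [0.3, -0.0, -1.9]
width: 0.724
grasp_force: 38.7
```

```bash
python3 -c "
from h import *
go(.5545,.0937,.24,175.3)"
```

```text
t 45.48 p [ 0.5264 -0.336   0.2565] [-179.86    0.23  176.91] F [ 0.3 -0.  -1.9] w 0.724 gf 38.7
spin 0.35 x 0.24 y 14.35 z 0.55
```

The descent met about 69 N, so something touched before the grip closed. I'll carry grey over to the mat first, then look at everything in one montage.

Request:
step_arm(steps="0.1 0.4 0 0.2;0.1 0.7 0 0.15;0.04 1 0 0;0 1 0 0;0 1 0 0;0 1 0 0;0 1 0 0;0 1 0 0;0 1 0 0;0 1 0 0;0 1 0 0;0 1 0 0;0 1 0 0;0 1 0 0;0 1 0 0;0 0.9 0 0;0 0.35 0 0;0 0 0 0;0 0 0 0")

```text
clock: 47.85
position: [0.5557, 0.1231, 0.2526]
tcp_rot: [-180.0, -0.0, 175.3]
wrist_force: [0.1, -0.5, -1.9]
width: 0.72
grasp_force: 38.7
```

Run:
```python
from h import *
go(.5545,.0937,.24,175.3)
t=img('top');s=img('side')
r=lambda q:cv2.resize(q,(400,400),interpolation=cv2.INTER_CUBIC)
a=np.hstack([r(t[160:300,325:465]),r(s[110:390,160:440][:,:280])])
cv2.imwrite('pics/c12.png',cv2.cvtColor(a,cv2.COLOR_RGB2BGR))
m=mask(t,(0,120,70),(10,255,255),(330,170,480,300))|mask(t,(170,120,70),(180,255,255),(330,170,480,300))
print('red+lid',rectz('top',big(m),.07))
```

```text
t 47.85 p [0.5557 0.1231 0.2526] [-1.7998e+02 -2.0000e-02  1.7527e+02] F [ 0.1 -0.5 -1.9] w 0.72 gf 38.7
spin -0.01 x -0.04 y -0.98 z 0.42
red+lid (array([ 503.3, -439.7]), array([130.6, 149.7]), 88.48)
```

View pics/c12.png

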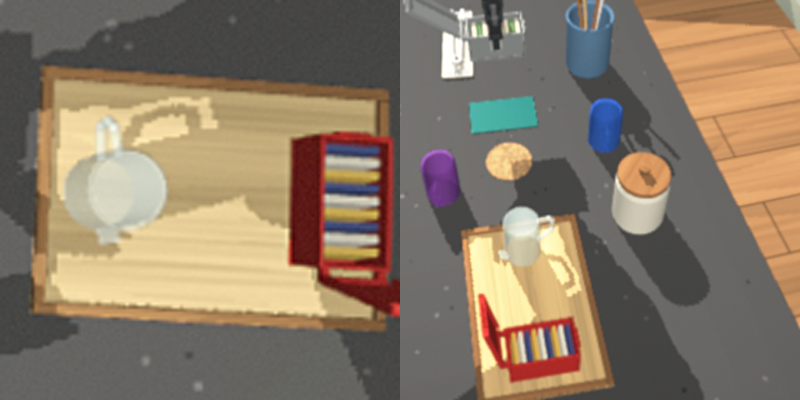

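All upright: jug on the tray at left (115,188), red at right (340,200) in the left pane. In the right pane grey hangs level from the gripper, and the mat and coaster are clear. Lowering grey onto the mat.

Request:
step_arm(steps="-0.04 -0.5 0.3 0;0 -0.48 1 0;0 0 1 0;0 0 1 0;0 0 0.8 0;0 0 0.5 0;0 0 0.2 0;0 0 0 0")

```text
clock: 48.95
position: [0.5548, 0.0941, 0.1091]
tcp_rot: [-180.0, 0.0, 175.3]
wrist_force: [0.5, -0.2, -1.9]
width: 0.72
grasp_force: 38.7
```

Run:
```python
from h import *
go(.5545,.0937,.096,175.3)
f=np.array([[165,188]])*.35+[325,160];print('jug -y edge top',plane('top',f,.096)[:,:2])
f=np.array([[65,188]])*.35+[325,160];print('jug +y edge rim',plane('top',f,.006)[:,:2])
f=np.array([[322,136],[395,140],[318,270]])*.35+[[325,160]];print('red rim corners',plane('top',f,.07)[:,:2].tolist())
```

```text
t 48.95 p [0.5548 0.0941 0.1091] [-1.8000e+02  1.0000e-02  1.7529e+02] F [ 0.5 -0.2 -1.9] w 0.72 gf 38.7
spin -0.0 x 0.01 y -0.01 z 0.44
jug -y edge top [[ 0.53069184 -0.26449255]]
jug +y edge rim [[ 0.53335114 -0.20634037]]
red rim corners [[0.5742563297029203, -0.4053858888091917], [0.5713387055050041, -0.4687608943804099], [0.4661680459231354, -0.39825680388464796]]
```

Request:
step_arm(steps="0 0 0.12 0;0 0 0.1 0;0 0 0 0")

```text
clock: 49.32
position: [0.5546, 0.0944, 0.1022]
tcp_rot: [-180.0, -0.0, 175.3]
wrist_force: [-1.2, 0.6, -2.3]
width: 0.721
grasp_force: 38.7
```

Request:
step_arm(steps="0 0 0.08 0;0 0 0.06 0;0 0 0 0")

```text
clock: 49.7
position: [0.5548, 0.0944, 0.1007]
tcp_rot: [-180.0, 0.0, 175.3]
wrist_force: [-20.4, -1.5, 32.0]
width: 0.72
grasp_force: 42.5
```

Request:
step_arm(steps="0 0 -0.07 0;0 0 0 0")

```text
clock: 49.95
position: [0.5548, 0.0944, 0.1008]
tcp_rot: [180.0, 0.0, 175.3]
wrist_force: [-3.6, 1.1, 7.1]
width: 0.724
grasp_force: 40.0
```

Request:
step_arm(steps="0 0 0 0;0 0 0 0;0 0 0 0;0 0 -0.3 0;0 0 -1 0;0 0 -1 0;0 0 -1 0;0 0 -1 0;0 -0.6 -0.6 -0.2;0 -1 0 -0.15;0 -1 0 0;0 -1 0 0;0 -1 0 0;0 -1 0 0;0 -1 0 0;0 -1 0 0;0 -1 0 0;0 -1 0 0", hand=-1)

```text
clock: 52.2
position: [0.5381, -0.1942, 0.248]
tcp_rot: [-180.0, 0.0, 176.9]
wrist_force: [-0.3, 0.9, -0.0]
width: 0.998
grasp_force: 0.0
```

Run:
```python
from h import *
go(.521,-.4333,.098,176.9)
t=img('top')
hsv=cv2.cvtColor(t,cv2.COLOR_RGB2HSV)
teal=mask(t,(80,80,30),(100,255,255),(190,170,260,265))
cnts=cv2.findContours(teal,cv2.RETR_EXTERNAL,cv2.CHAIN_APPROX_NONE)[0]
print('mat pieces',[(cv2.boundingRect(c),cv2.contourArea(c)) for c in cnts if cv2.contourArea(c)>4])
allp=np.vstack(cnts);print('mat',rectz('top',allp,.003))
# contents (green/cream) extents at ~ z .06
g=mask(t,(40,60,40),(78,255,255),(195,180,250,250))|mask(t,(15,25,150),(38,120,255),(195,180,250,250))
p=np.vstack([c for c in cv2.findContours(g,cv2.RETR_EXTERNAL,cv2.CHAIN_APPROX_NONE)[0] if cv2.contourArea(c)>2]);print('contents',rectz('top',p,.06),cv2.boundingRect(p))
for y in range(184,250,3): print(y,' '.join('T' if teal[y,x] else 'c' if g[y,x] else ('%d'%(hsv[y,x,2]//28)) for x in range(196,252)))
```

```text
t 52.2 p [ 0.5381 -0.1942  0.248 ] [-1.7999e+02  4.0000e-02  1.7690e+02] F [-0.3  0.9 -0. ] w 0.998 gf 0.0
spin 0.0 x 0.14 y -7.99 z 5.0
mat pieces [((211, 238, 17, 4), 13.5), ((211, 187, 35, 59), 329.0)]
mat (array([555.4,  93.4]), array([ 86.4, 139.3]), 85.1)
contents (array([555. ,  93.7]), array([50.9, 93.2]), 85.45) (210, 194, 26, 42)
184 3 3 3 3 3 3 3 3 3 3 3 3 3 3 3 3 3 3 3 3 3 3 3 3 3 3 3 3 3 3 3 3 3 3 3 3 3 3 3 3 3 3 3 3 3 3 3 3 3 3 3 3 3 3 3 3
187 3 3 3 3 3 3 3 3 3 3 3 3 3 3 3 T T T T T T T T T T T T 3 3 3 3 3 3 3 3 3 3 3 3 3 3 3 3 3 3 3 3 2 3 3 2 2 2 2 2 2
190 3 3 3 3 3 3 3 3 3 3 3 3 3 3 4 6 6 6 6 6 6 6 5 5 5 5 4 5 5 5 6 6 6 6 5 T T T T T T T T T T T T T T T 2 2 2 2 2 2
193 3 3 3 3 3 3 3 3 3 3 3 3 3 3 4 6 5 3 4 3 3 3 3 3 3 3 3 3 3 4 4 4 4 5 5 5 4 5 5 5 5 5 3 T T T T T T T 2 2 2 2 2 2
196 3 3 3 3 3 3 3 3 3 3 3 3 3 3 4 6 4 3 c c c c c c c c c c c c c c c c c c c c c c 6 5 3 3 T T T T T 2 2 2 2 2 2 2
199 3 3 3 3 3 3 3 3 3 3 3 3 3 3 6 6 3 3 c c c c c c c c c c c c c c c c c c c c c c 6 4 3 T T T T T T 2 2 2 2 2 2 2
202 3 3 3 3 3 3 3 3 3 3 3 3 3 4 6 6 3 3 c c c c c c c c c c c 
[... 1093 characters left out ...]
 2 2
232 3 3 3 3 3 3 3 3 3 3 4 7 4 3 c c c c c c c c c c c c c c c c c c c c c c c 6 3 3 T T T T T T 2 2 2 2 2 2 2 2 2 2
235 3 3 3 3 3 3 3 3 3 3 T 5 3 3 3 3 4 4 4 4 4 4 4 4 4 4 5 5 5 5 5 c c c c c 6 6 3 3 T T T T T 2 2 2 2 2 2 2 2 2 2 2
238 3 3 3 3 3 3 3 3 3 3 T T 6 6 6 5 T 5 5 5 5 5 6 6 6 6 7 6 6 6 6 6 6 6 6 6 6 4 2 3 T T T T T 2 2 3 3 3 2 2 2 2 2 2
241 3 3 3 3 3 3 3 3 3 T T 6 6 6 6 5 5 5 5 5 5 5 5 4 4 4 4 4 T T T T 5 6 6 5 T T T T T T T T T 2 3 3 3 3 3 3 2 2 2 2
244 3 3 3 3 3 3 3 3 3 4 4 3 3 3 3 3 4 3 4 5 5 5 4 5 4 4 4 5 4 5 6 6 6 6 6 5 T T T T T T T T T 2 3 3 3 3 3 3 3 3 3 3
247 3 3 3 3 3 3 3 3 4 4 3 3 3 3 3 3 4 4 4 4 4 4 4 4 4 4 4 4 4 4 4 4 4 4 4 4 4 3 3 3 3 3 3 3 3 3 3 3 3 3 3 3 3 3 3 3
```

Run:
```python
from h import *
f=np.array([[190,362],[360,340],[180,290],[350,262]])/3.7+[180,220]
print('grey rim c11',plane('side',f,.07).round(4)[:,:2].tolist())
a=np.radians(-4.7);R=np.array([[np.cos(a),-np.sin(a)],[np.sin(a),np.cos(a)]])
q=np.array([[.055,.031],[.055,-.031],[-.055,-.031],[-.055,.031]])@R.T+[.5554,.0934]
print('expected grey rim px',proj('top',np.c_[q,np.full(4,.067)]).round(1).tolist())
s=img('side')
m=mask(s,(0,120,60),(10,255,255))|mask(s,(170,120,60),(180,255,255));print('red side bbox',cv2.boundingRect(big(m)))
print('red rim px expect',proj('side',[[.5195,-.4022,.07],[.5195,-.4642,.07]]).round(1).tolist())
c=big(m).reshape(-1,2);
for x in (proj('side',[[.5195,-.4642,.07]])[0,0],): 
  k=np.flatnonzero(m[:,int(round(x))]);print(int(round(x)),k.tolist())
```

```text
grey rim c11 [[0.4752, -0.3611], [0.5795, -0.3701], [0.4779, -0.3116], [0.5866, -0.3164]]
expected grey rim px [[211.7, 188.8], [238.4, 191.3], [233.5, 239.2], [206.5, 236.5]]
red side bbox (184, 0, 194, 53)
red rim px expect [[254.5, 330.5], [260.8, 357.3]]
261 [0, 1, 2, 3, 4, 5, 6, 7, 8, 9, 10, 11, 12, 13, 14, 16, 17, 18, 19, 20, 21, 22, 23, 24, 25, 26, 27, 28, 29, 30, 31, 32, 33, 34, 35, 38, 39, 40, 41, 42, 43, 330, 331, 332, 333, 334, 357, 358, 359, 360, 361, 362, 363, 364, 365, 366, 367]
```

Request:
step_arm(steps="0 -0.5 0 0;0.1 -1 0 0;0 -1 0 0;0 -1 0 0;0 -1 0 0;0 -1 0 0;0 -0.9 0 0;0 -0.6 0 0;0 -0.3 0.3 0;0 0 1 0;0 0 0.8 0;0 0 0 0")

```text
clock: 53.8
position: [0.523, -0.4109, 0.1818]
tcp_rot: [179.9, -0.2, 176.9]
wrist_force: [0.8, -0.5, 0.1]
width: 1.003
grasp_force: 0.0
```

Request:
step_arm(steps="0.05 -0.4 0 0;0 -0.35 0 0;0 0 0 0")

```text
clock: 54.18
position: [0.5206, -0.4352, 0.1849]
tcp_rot: [-180.0, 0.0, 176.9]
wrist_force: [-0.2, -0.0, -0.3]
width: 1.003
grasp_force: 0.0
```

```bash
python3 -c "
from h import *
go(.521,-.4335,.098,176.9)"
```

```text
t 54.17 p [ 0.5206 -0.4352  0.1849] [-1.7996e+02  4.0000e-02  1.7685e+02] F [-0.2 -0.  -0.3] w 1.003 gf 0.0
spin -0.01 x -0.01 y 0.06 z 2.9
```

Request:
step_arm(steps="0 0.05 0.7 0;0 0 0.7 0;0 0 0.4 0;0 0 0 0")

```text
clock: 54.68
position: [0.5205, -0.4322, 0.1286]
tcp_rot: [179.9, -0.1, 176.9]
wrist_force: [0.0, -1.0, 1.3]
width: 0.999
grasp_force: 0.0
```

Request:
step_arm(steps="0 0 0.3 0;0 0 0.3 0;0 0 0 0")

```text
clock: 55.05
position: [0.5205, -0.4325, 0.1113]
tcp_rot: [180.0, -0.1, 176.9]
wrist_force: [-0.1, 0.0, -0.0]
width: 0.999
grasp_force: 0.0
```

Request:
step_arm(steps="0 0 0.2 0;0 0 0.1 0;0 0 0 0")

```text
clock: 55.42
position: [0.5207, -0.4326, 0.1029]
tcp_rot: [180.0, -0.0, 176.9]
wrist_force: [-0.8, 0.0, 0.5]
width: 0.998
grasp_force: 0.0
```

Request:
step_arm(steps="0 0 0 0;0 0 0 0;0 0 0 0;0 0 0 0;0 0 -0.1 0;0 0 -0.3 0;0 0 -0.7 0;0 0 -1 0;0 0 -1 0;0 0 -1 0;0 0 -1 0;0 0 -1 0;0 0 -0.7 0;0 0 0 0", hand=1, grip_force=35)

```text
clock: 57.18
position: [0.521, -0.4327, 0.3095]
tcp_rot: [-179.9, 0.1, 176.9]
wrist_force: [0.2, 0.1, -2.8]
width: 0.721
grasp_force: 39.1
```

```bash
python3 -c "
from h import *
go(.5548,.0935,.28,175.3)"
```

```text
t 57.17 p [ 0.521  -0.4327  0.3095] [-1.7989e+02  1.3000e-01  1.7691e+02] F [ 0.2  0.1 -2.8] w 0.721 gf 39.1
spin 0.35 x 0.31 y 17.57 z 0.98
```

Request:
step_arm(steps="0.1 0.4 0 0.2;0.1 0.7 0 0.15;0.1 1 0 0;0 1 0 0;0 1 0 0;0 1 0 0;0 1 0 0;0 1 0 0;0 1 0 0;0 1 0 0;0 1 0 0;0 1 0 0;0 1 0 0;0 1 0 0;0 1 0 0;0 1 0 0;0 1 0 0;0 0.9 0 0;0 0.4 0 0;0 0 0 0")

```text
clock: 59.68
position: [0.5534, 0.0889, 0.3068]
tcp_rot: [-180.0, -0.0, 175.4]
wrist_force: [0.5, -0.0, -3.2]
width: 0.722
grasp_force: 39.2
```

```bash
python3 -c "
from h import *
go(.555,.0937,.18,175.3)"
```

```text
t 59.67 p [0.5534 0.0889 0.3068] [-1.7999e+02 -3.0000e-02  1.7537e+02] F [ 0.5 -0.  -3.2] w 0.722 gf 39.2
spin 0.01 x -0.04 y 0.16 z 4.23
```

Request:
step_arm(steps="-0.03 0.16 0.3 0;0 0 0.8 0;0 0 1 0;0 0 1 0;0 0 0.7 0;0 0 0.4 0;0 0 0 0;0 0 0 0")

```text
clock: 60.68
position: [0.5557, 0.093, 0.1823]
tcp_rot: [180.0, 0.1, 175.3]
wrist_force: [0.1, 0.0, -2.3]
width: 0.72
grasp_force: 39.1
```

Run:
```python
from h import *
go(.555,.0937,.162,175.3)
# red bottom / grey top seen from the side: expected foot of red at hover vs pixels
s=img('side');m=mask(s,(0,120,50),(10,255,255),(180,80,300,220))|mask(s,(170,120,50),(180,255,255),(180,80,300,220))
c=big(m).reshape(-1,2);print('red bbox',cv2.boundingRect(c))
z=arm.read_state()['position'][2]-.0965;a=np.radians(-4.7);R=np.array([[np.cos(a),-np.sin(a)],[np.sin(a),np.cos(a)]])
p=arm.read_state()['position'][:2]
q=np.array([[-.055,-.031],[.055,-.031]])@R.T+p
print('pred red near bottom corners',proj('side',np.c_[q,[z,z]]).round(1).tolist(),'rim',proj('side',np.c_[q,[z+.064]*2]).round(1).tolist())
for x in (224,235,246): print(x,np.flatnonzero(m[:,x])[-1])
for y in (165,170,175): k=np.flatnonzero(m[y]);print(y,k[:1],k[-1:])
```

```text
t 60.67 p [0.5557 0.093  0.1823] [1.7998e+02 8.0000e-02 1.7530e+02] F [ 0.1  0.  -2.3] w 0.72 gf 39.1
spin -0.0 x 0.02 y 0.02 z 0.68
red bbox (194, 116, 57, 61)
pred red near bottom corners [[211.9, 178.0], [250.1, 173.9]] rim [[209.9, 161.9], [249.5, 157.7]]
224 175
235 174
246 173
165 [211] [249]
170 [212] [250]
175 [213] [229]
```

Request:
step_arm(steps="0.02 0.02 0.2 0;0 0 0.15 0;0 0 0.1 0;0 0 0 0")

```text
clock: 61.22
position: [0.5546, 0.0936, 0.1674]
tcp_rot: [-180.0, -0.0, 175.3]
wrist_force: [0.1, -0.1, -1.9]
width: 0.722
grasp_force: 39.1
```

Request:
step_arm(steps="0 0 0.08 0;0 0 0.08 0;0 0 0 0")

```text
clock: 61.6
position: [0.5546, 0.0936, 0.1627]
tcp_rot: [-180.0, -0.0, 175.3]
wrist_force: [0.7, -0.6, -1.3]
width: 0.723
grasp_force: 39.1
```

Request:
step_arm(steps="0 0 0.06 0;0 0 0.05 0;0 0 0 0")

```text
clock: 61.98
position: [0.5548, 0.0937, 0.1606]
tcp_rot: [180.0, 0.0, 175.3]
wrist_force: [-4.3, 0.6, 7.2]
width: 0.723
grasp_force: 40.2
```

Request:
step_arm(steps="0 0 0 0;0 0 0 0;0 0 0 0;0 0 -0.3 0;0 0 -1 0;0 0 -1 0;0 0 -1 0;0 -0.4 -0.6 0;0 -1 0 0;0 -1 0 0;0 -1 0 0;0 -1 0 0;0 -1 0 0;0 -1 0 0;0 -1 0 0;0 -1 0 0;0 -1 0 0;0 -1 0 0;0 -0.4 0 0;0 0 0 0", hand=-1)

```text
clock: 64.47
position: [0.5279, -0.2298, 0.2764]
tcp_rot: [180.0, -0.0, 175.2]
wrist_force: [0.2, -0.6, -0.6]
width: 1.002
grasp_force: 0.0
```

Run:
```python
from h import *
go(.5308,-.2363,.1204,176)
t=img('top')
m=mask(t,(0,120,70),(10,255,255),(195,180,250,238))|mask(t,(170,120,70),(180,255,255),(195,180,250,238))
print('red rim part',rectz('top',big(m),.127))
a=np.radians(-4.7);R=np.array([[np.cos(a),-np.sin(a)],[np.sin(a),np.cos(a)]])
q=np.array([[.055,.031],[.055,-.031],[-.055,-.031],[-.055,.031]])@R.T+[.555,.0935]
print('pred rim px',proj('top',np.c_[q,[.127]*4]).round(1).tolist())
for y in (188,191,200,215,230,240): k=np.flatnonzero(m[y]);print(y,k[:1],k[-1:])
te=mask(t,(80,80,30),(100,255,255),(190,170,260,265));print('mat',rectz('top',np.vstack(cv2.findContours(te,0,1)[0]),.003))
print('red edge col top rows',[ (x,np.flatnonzero(m[:,x])[:1]) for x in (214,222,230,236)])
```

```text
t 64.47 p [ 0.5279 -0.2298  0.2764] [ 1.7999e+02 -3.0000e-02  1.7523e+02] F [ 0.2 -0.6 -0.6] w 1.002 gf 0.0
spin -0.17 x -0.11 y -0.21 z 5.2
red rim part (array([555.9,  91.7]), array([ 66.7, 113.1]), 85.12)
pred rim px [[207.9, 185.3], [236.5, 188.0], [231.2, 239.5], [202.2, 236.6]]
188 [208] [235]
191 [207] [237]
200 [206] [237]
215 [205] [235]
230 [203] [234]
240 [] []
mat (array([554.8,  86.4]), array([ 71.8, 139.3]), 85.26)
red edge col top rows [(214, array([186])), (222, array([186])), (230, array([188])), (236, array([189]))]
```

Request:
step_arm(steps="-0.11 -0.21 0.5 -0.17;0 0 1 0;0 0 1 0;0 0 1 0;0 0 0.6 0;0 0 0.2 0;0 0 0 0")

```text
clock: 65.4
position: [0.5312, -0.2358, 0.1479]
tcp_rot: [-180.0, 0.0, 176.1]
wrist_force: [1.3, 0.7, 0.4]
width: 1.001
grasp_force: 0.0
```

```bash
python3 -c "
from h import *
go(.5308,-.2363,.1204,176)"
```

```text
t 65.4 p [ 0.5312 -0.2358  0.1479] [-1.7999e+02  1.0000e-02  1.7610e+02] F [1.3 0.7 0.4] w 1.001 gf 0.0
spin 0.02 x 0.01 y -0.02 z 0.92
```

Request:
step_arm(steps="0 -0.02 0.4 0;0 0 0.3 0;0 0 0.2 0;0 0 0 0")

```text
clock: 65.9
position: [0.5307, -0.2364, 0.1201]
tcp_rot: [180.0, -0.0, 176.1]
wrist_force: [-0.6, 0.1, 0.8]
width: 0.995
grasp_force: 0.0
```

Request:
step_arm(steps="0 0 0 0;0 0 0 0;0 0 0 0;0 0 0 0;0 0 -0.1 0;0 0 -0.3 0;0 0 -0.7 0;0 0 -1 0;0 0 -1 0;0 0 -0.6 0;0 0 0 0", hand=1, grip_force=45)

```text
clock: 67.28
position: [0.5312, -0.2366, 0.2332]
tcp_rot: [-179.9, 0.1, 176.1]
wrist_force: [-0.7, -0.5, -3.8]
width: 0.753
grasp_force: 50.5
```

```bash
python3 -c "
from h import *
go(.5437,-.031,.22,175)"
```

```text
t 67.28 p [ 0.5312 -0.2366  0.2332] [-1.7995e+02  1.3000e-01  1.7608e+02] F [-0.7 -0.5 -3.8] w 0.753 gf 50.5
spin 0.24 x 0.18 y 6.86 z 0.44
```

Request:
step_arm(steps="0.1 0.4 0 0.12;0.1 0.7 0 0.12;0 1 0 0;0 1 0 0;0 1 0 0;0 1 0 0;0 1 0 0;0 0.6 0 0;0 0.15 0.5 0;0 0 0.5 0;0 0 0 0;0 0 0 0")

```text
clock: 68.78
position: [0.5425, -0.0318, 0.2016]
tcp_rot: [-180.0, -0.0, 174.9]
wrist_force: [0.7, 0.3, -2.8]
width: 0.751
grasp_force: 50.5
```

Run:
```python
from h import *
go(.5434,-.031,.121,175)
# jug profile in side view: glass vs dark background
s=img('side');p=arm.read_state()['position'];b=p[2]-.114
print('pred jug rim centre',proj('side',[[p[0],p[1],b]]).round(1).tolist(),'left/right edge',proj('side',[[p[0]-.033,p[1],b+.01],[p[0]+.033,p[1],b+.01]]).round(1).tolist())
y=int(proj('side',[[p[0],p[1],b+.012]])[0,1]);print(y,s[y,205:270].sum(1).tolist())
```

```text
t 68.78 p [ 0.5425 -0.0318  0.2016] [-1.7999e+02 -1.0000e-02  1.7493e+02] F [ 0.7  0.3 -2.8] w 0.751 gf 50.5
spin -0.01 x -0.03 y 0.03 z 2.69
pred jug rim centre [[233.4, 200.1]] left/right edge [[221.2, 199.8], [245.2, 195.6]]
197 [342, 344, 344, 332, 340, 417, 437, 435, 433, 406, 312, 265, 258, 257, 252, 269, 338, 400, 430, 446, 449, 455, 459, 466, 485, 465, 318, 174, 135, 134, 142, 271, 446, 467, 445, 437, 426, 410, 401, 388, 327, 260, 235, 255, 272, 272, 250, 236, 218, 211, 213, 216, 210, 222, 268, 313, 334, 333, 334, 336, 331, 336, 331, 333, 331]
```

Request:
step_arm(steps="-0.03 0.03 0.5 0;0 0 0.9 0;0 0 0.7 0;0 0 0.35 0;0 0 0.1 0;0 0 0 0")

```text
clock: 69.58
position: [0.5437, -0.0304, 0.1256]
tcp_rot: [-180.0, 0.0, 175.0]
wrist_force: [-0.3, -0.2, -3.2]
width: 0.751
grasp_force: 50.5
```

Request:
step_arm(steps="0 0 0.06 0;0 0 0.05 0;0 0 0 0")

```text
clock: 69.95
position: [0.5435, -0.0304, 0.1219]
tcp_rot: [-180.0, 0.0, 175.0]
wrist_force: [0.6, 0.6, -2.0]
width: 0.755
grasp_force: 50.5
```

Expected contact is at about 0.117.

Request:
step_arm(steps="0 0 0.06 0;0 0 0.05 0;0 0 0.03 0;0 0 0 0")

```text
clock: 70.45
position: [0.5436, -0.0304, 0.1184]
tcp_rot: [180.0, 0.0, 175.0]
wrist_force: [-5.2, 1.0, 8.9]
width: 0.749
grasp_force: 51.5
```

Contact. Release, rise and clear away towards the tray side so the cameras can see.

Request:
step_arm(steps="0 0 0 0;0 0 0 0;0 0 0 0;0 0 -0.3 0;0 0 -1 0;0 0 -1 0;0 0 -1 0;0 0 -1 0;0 -0.5 -0.6 0;0 -1 0 0;0 -1 0 0;0 -1 0 0;0 -1 0 0;0 -1 0 0;0 -1 0 0;0 -1 0 0;0 -1 0 0;0 0 0 0", hand=-1)

```text
clock: 72.7
position: [0.5203, -0.2866, 0.2642]
tcp_rot: [180.0, -0.1, 174.8]
wrist_force: [0.7, 0.3, 0.7]
width: 1.0
grasp_force: 0.0
```

Run:
```python
from h import *
go(.5,-.3,.25,175)
t=img('top');s=img('side')
# jug over coaster: compare visible cork ring; predicted circles
c=big(mask(t,(5,40,60),(28,255,255),(252,200,300,245)));print('cork+',rectz('top',c,.003))
th=np.linspace(0,2*np.pi,9)[:8]
print('pred foot disc centre px',proj('top',[[.5437,-.031,.093]]).round(1).tolist())
g=cv2.cvtColor(t,cv2.COLOR_RGB2HSV)
disc=((g[...,1]<60)&(g[...,2]>120)).astype(np.uint8)*255;disc[:202]=0;disc[:,:255]=0;disc[:,299:]=0;disc[241:]=0
cc=big(disc);print('disc',cv2.minEnclosingCircle(cc),plane('top',[cv2.minEnclosingCircle(cc)[0]],.093).round(4))
o=cv2.imread('pics/top0.png')[...,::-1]
d=cv2.absdiff(t,o).max(2)
for n,(x0,y0,x1,y1) in dict(pot=(145,70,205,150),jar=(325,100,380,160),stack=(195,180,250,245),jug=(255,190,300,242),rest=(80,215,178,265)).items(): print(n,(d[y0:y1,x0:x1]>60).sum(),cv2.phaseCorrelate(np.float64(o[y0:y1,x0:x1].mean(2)),np.float64(t[y0:y1,x0:x1].mean(2))))
```

```text
t 72.7 p [ 0.5203 -0.2866  0.2642] [ 1.8000e+02 -6.0000e-02  1.7485e+02] F [0.7 0.3 0.7] w 1.0 gf 0.0
spin -0.03 x 0.64 y -0.5 z 0.47
cork+ (array([543.7, -31. ]), array([92.8, 93. ]), 0.67)
pred foot disc centre px [[277.4, 219.1]]
disc ((274.8809509277344, 220.40475463867188), 18.628984451293945) [[ 0.5407 -0.0255  0.093 ]]
pot 0 ((0.02655248565834256, 0.012844471745914632), 0.985502293004372)
jar 0 ((0.05587398822943612, 0.014840743779913623), 1.0026835014911633)
stack 358 ((-0.2702257062878495, -0.39241850499277575), 0.785787428540381)
jug 31 ((0.3584367291402444, 0.47334302223404023), 0.9137493789233935)
rest 159 ((0.14277596891245992, 0.04163805313082847), 0.7330200366489378)
```

```bash
python3 -c "
from station import arm
print(arm.hand_in())"
```

```text
the job is handed in; nothing more can be done
None
```

I finished and handed in the job at about 73 s: tongs on the rest, grey caddy on the mat with red stacked on it, jug upside down on the coaster, pot and jar unmoved. While regripping grey on the tray the wrist read about 69 N for reasons I could not find (gripper-body limit 40 N, wrist limit 120 N). Nothing tipped, but it could count against the run.

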